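Set the specimen-stand flags right

TASK

Each blue stand has a flip flag: green side up means that a specimen sits in the stand's nest, orange side up means that the nest is empty. Two of the three flags are wrong: with the fingertips, push each wrong flag right over its pivot until it lies flat with its other side up, and leave the flag that is already right alone. Pick nothing up, and leave the specimens in their nests and everything else on the bench where it is.

Things in the scene. Friction and masses are not known exactly. Their poses are not given: they have to be found in the camera images.
- stand_1: Blue base plate 130 x 150 x 8 mm, fixed to the bench. Origin: centre of its underside, on the bench; x from the flag to the nest, y along the flag's swing, z up. It carries a white nest and a flip flag between two aluminium posts (8 x 14 mm, at x -59.5 and +9.5 mm, y 0, tops 68 mm above the bench). Two thin rests (8 mm thick) stand under the flag at x -25, y +40 and -40 mm.
- pivot_1 (a point): Point on the pivot axis of stand_1's flag, mid-width, at the stand's x -25, y 0, z 62 mm. The pivot runs along the stand's x. Axes as the stand's. A black thumb fin (46 mm wide, 3 mm thick), square to the blade, reaches 35 mm from the pivot both ways: with the blade level it sticks straight up, and pushing its top away from the blade raises the blade.
- flag_1 (a joint): Angle (rad) of stand_1's flip flag, a blade 66 mm long from the pivot, 50 mm wide, 5 mm thick, one face orange, one green. 0: level, pointing to the stand's +y, ORANGE up. pi/2: upright. pi: level, to -y, GREEN up. Stops at 0 and pi; may start up to 0.1 off its stop. Hinge friction (0.03 N m) holds it wherever it is left, so it must be pushed all the way over. It turns with the black thumb fin.
- stand_2: Blue base plate 130 x 150 x 8 mm, fixed to the bench. Origin: centre of its underside, on the bench; x from the flag to the nest, y along the flag's swing, z up. It carries a white nest and a flip flag between two aluminium posts (8 x 14 mm, at x -59.5 and +9.5 mm, y 0, tops 68 mm above the bench). Two thin rests (8 mm thick) stand under the flag at x -25, y +40 and -40 mm.
- pivot_2 (a point): Point on the pivot axis of stand_2's flag, mid-width, at the stand's x -25, y 0, z 62 mm. The pivot runs along the stand's x. Axes as the stand's. A black thumb fin (46 mm wide, 3 mm thick), square to the blade, reaches 35 mm from the pivot both ways: with the blade level it sticks straight up, and pushing its top away from the blade raises the blade.
- flag_2 (a joint): Angle (rad) of stand_2's flip flag, a blade 66 mm long from the pivot, 50 mm wide, 5 mm thick, one face orange, one green. 0: level, pointing to the stand's +y, ORANGE up. pi/2: upright. pi: level, to -y, GREEN up. Stops at 0 and pi; may start up to 0.1 off its stop. Hinge friction (0.03 N m) holds it wherever it is left, so it must be pushed all the way over. It turns with the black thumb fin.
- stand_3: Blue base plate 130 x 150 x 8 mm, fixed to the bench. Origin: centre of its underside, on the bench; x from the flag to the nest, y along the flag's swing, z up. It carries a white nest and a flip flag between two aluminium posts (8 x 14 mm, at x -59.5 and +9.5 mm, y 0, tops 68 mm above the bench). Two thin rests (8 mm thick) stand under the flag at x -25, y +40 and -40 mm.
- pivot_3 (a point): Point on the pivot axis of stand_3's flag, mid-width, at the stand's x -25, y 0, z 62 mm. The pivot runs along the stand's x. Axes as the stand's. A black thumb fin (46 mm wide, 3 mm thick), square to the blade, reaches 35 mm from the pivot both ways: with the blade level it sticks straight up, and pushing its top away from the blade raises the blade.
- flag_3 (a joint): Angle (rad) of stand_3's flip flag, a blade 66 mm long from the pivot, 50 mm wide, 5 mm thick, one face orange, one green. 0: level, pointing to the stand's +y, ORANGE up. pi/2: upright. pi: level, to -y, GREEN up. Stops at 0 and pi; may start up to 0.1 off its stop. Hinge friction (0.03 N m) holds it wherever it is left, so it must be pushed all the way over. It turns with the black thumb fin.
- specimen_a_mid (a point): Mounted specimen, a loose black disc 30 mm diameter, 22 mm high, with a small square of steel in its top, about 35 g. This point is its centre. It stands on the base plate (8 mm above the bench) in the nest of one of the stands.
- specimen_b_mid (a point): Mounted specimen, a loose black disc 30 mm diameter, 22 mm high, with a small square of copper in its top, about 35 g. This point is its centre. It stands on the base plate (8 mm above the bench) in the nest of one of the stands.
- wash_bottle_mid (a point): White wash bottle, 66 mm diameter, body 148 mm high, bent spout to 190 mm. Loose bystander; point on its axis 65 mm up.
- tape_roll_mid (a point): Pale roll of tape, 90 mm diameter, 45 mm high, lying flat. Loose bystander; point at its centre.
- dish_mid (a point): Small black bowl, 70 mm diameter, 30 mm high. Loose bystander; point on its axis 15 mm up.
- jar_mid (a point): Amber jar with blue cap, 52 mm diameter, 70 mm high. Loose bystander; point on its axis 35 mm up.
- gauge_block_mid (a point): Steel block 40 x 50 x 30 mm. Loose bystander; point at its centre.
- nest_1 (a point): Middle of the nest of stand_1, on the plate (stand's x +38, y 0, z 8 mm): a white ring, 43 mm outer, 35 mm inner diameter, 8 mm high, empty or holding a specimen.
- nest_2 (a point): Middle of the nest of stand_2, on the plate (stand's x +38, y 0, z 8 mm): a white ring, 43 mm outer, 35 mm inner diameter, 8 mm high, empty or holding a specimen.
- nest_3 (a point): Middle of the nest of stand_3, on the plate (stand's x +38, y 0, z 8 mm): a white ring, 43 mm outer, 35 mm inner diameter, 8 mm high, empty or holding a specimen.
There are look-alikes about, which are no part of the job. Leave any turquoise or yellow look-alike of the stand_1 alone. Leave any yellow look-alike of the stand_2 alone.

How it is judged (in metres and radians):
At the end, for the whole second after the job is handed in: Both stands that hold a specimen show green and the empty one orange, each flag at rest within 0.17 rad (10 degrees) of its level stop; each specimen within 8 mm of the middle of its nest (value of joint each of flag_1, flag_3 above 2.97 rad and value of joint flag_2 below 0.17 rad and horizontal distance between specimen_a_mid and nest_1 below 0.008 m and horizontal distance between specimen_b_mid and nest_3 below 0.008 m and velocity of joint flag_1 between -0.05 and 0.05 rad/s and velocity of joint flag_2 between -0.05 and 0.05 rad/s and velocity of joint flag_3 between -0.05 and 0.05 rad/s); the robot touches nothing.
It fails at once if the flag that was already right is swung more than about 0.35 rad (20 degrees) from its stop (value of joint flag_3 below 2.79 rad).
It fails at once if a specimen is lifted or shifted by more than 12 mm (distance of any of specimen_a_mid, specimen_b_mid from where it was at the start of the episode above 0.012 m).
It fails at once if another thing on the bench is lifted or shifted by more than 20 mm (distance of any of wash_bottle_mid, tape_roll_mid, dish_mid, jar_mid, gauge_block_mid from where it was at the start of the episode above 0.02 m).
It also fails if it takes over 58 s, if anything falls off the work surface, if the arm or the gripper's body presses on something with over 40 N, if the wrist force passes 120 N, or if a joint passes its speed limit or range.

ROBOT

A 6-joint arm with a two-finger parallel gripper is mounted at the origin on the work surface. World frame = base frame: x ahead of the robot, y to its left, z up, the work surface at z = 0. Lengths are in m, angles in degrees, forces in N, time in s.
With the tool pointing down it reaches from about 0.25 to 0.725 m from the base axis. Payload 9.7 kg.
Tool frame: the origin (TCP) lies on the centre line of the jaws, within the pads' length; the fingertips stand 14 mm ahead of it and the grasp point (between the pads) lies 5 mm behind it; z points along the fingers, y is the line along which they close (so a half turn about z gives the same grasp; the last joint's range is limited). The gripper opens to 85 mm and grips with 20 to 120 N. Pads are 22 mm wide; open, the fingers measure 114 mm over their backs; the gripper's body (76 mm by 85 mm) begins 54 mm behind the grasp point. The pads swing forward as they close: fully open they stand 13 mm farther back than shut.
Start: joints at [66.864, 4.979, 10.078, 95.1, 0, 90], TCP at [0.216, 0.506, 0.245] pointing down, gripper open.
Joint ranges: [-179.16, 179.16], [-48.56, 103.87], [-65.8, 70.77], [-126.05, 130.52], [-82.76, 87.17], [-180, 180]. Speed limits (degrees/s): [127.2, 127.2, 147.25, 180, 180, 180].

INTERFACE

Orientations are given as [roll, pitch, yaw] about the fixed x, y, z axes, in that order (R = Rz(yaw) Ry(pitch) Rx(roll)).
In Python, from workcell import bot, camera, get_calibration, ticket gives the robot as it stands. The module is installed in compiled form; this text tells all that it offers.
- The arm moves only by the tool send_rows, never from a script. Its arguments are lists of equal length, an entry for each row: "linear": the shift along the tool's x, y, z in m, a list of three; "twist": the turn, a rotation vector about the tool's x, y, z in units of 10 degrees (1.0 is 10 degrees), a list of three; "gripper": the opening in per cent of the stroke, from 0 (shut) to 100 (fully open). In form: {"linear": [[x, y, z], ...], "twist": [[wx, wy, wz], ...], "gripper": [gripper, ...]}. A call has 1 to 8 rows; each row shifts and turns the commanded pose from where the row before left it, along the tool's axes as they then stand; what a row does not reach is not made up. A row lasts 1/8 s, in which the tool goes at most 62.5 mm and 10.7 degrees, less where a joint would pass 70% of its speed; a pose out of reach is approached as far as the arm can. A call with a gripper value outside its range is refused whole. The fingers move at their own pace and stop on an object; "grip_force" is the grip in N (left out, the last holds). Time passes only in rows, so rows that do not move let the fingers close. It gives the time, the measured TCP pose, the force, the opening and the grip force at its end, in the units of the state.
- bot.get_obs(): the state, without advancing time (a new reading comes with each control period).
- camera(name): name is "side" or "top" or "wrist"; returns the picture (420x560x3 uint8, red, green, blue); there is no depth.
- get_calibration(name): a dict with "fx", "fy", "cx", "cy" (pixels), "origin" and "orientation" of the camera in the world; the wrist camera has in their place "hand_eye" (4x4, takes a point from camera to tool coordinates, whose origin is the TCP and whose axes are the flange's). Camera axes: x right, y down, z forward; pixel columns grow to the right and rows downward; lengths in m; the calibration is good to about 2 mm. A picture is of the moment at which its call begins: read the wrist's pose just before it. get_calibration takes no time and is no camera call.
- ticket.job_done(): hands the job in; it is judged then, once.
The state is a dict: "time": time; "q": joint angles; "qd": joint speeds; "joint_efforts": joint torques, N m; "ee_pos": TCP position; "tcp_rot": TCP orientation; "wrist_force": force on the tool from outside, world axes, zero at the start; "torque": the same for the moment, N m; "opening": finger opening in m; "grasp_force": force on a finger pad.
Only numpy, scipy, OpenCV 4.12 (cv2) and the standard library are available. Lean on these libraries where they do the work, as an engineer would, in place of code of your own. Each camera call takes 0.05 s, during which the arm holds its last target. There are 200 camera calls.

## Working session

There is one attempt and no reset: what is moved stays moved. The work goes in short steps, Python scripts to look and compute and a tool call to move; the robot and the scene stay as the last step left them, time stands still between calls to the robot, and variables do not carry over. Pictures are saved under pics/ and viewed, at most 10 in all, crops included, and the job is handed in when it is done.

Besides the shell and the picture viewer there is one more tool, called after "Request:" as a command line: name --argument value ..., lists and objects as JSON in quotes. send_rows: Moves the arm, as the interface text tells. Its arguments: {"type":"object","properties":{"linear":{"type":"array"},"twist":{"type":"array"},"gripper":{"type":"array"},"grip_force":{"type":"number"}},"required":["linear","twist","gripper"]}

```bash
mkdir -p pics; python3 - <<'E'
from workcell import bot,camera,get_calibration
import cv2
for n in("top","side"):
    cv2.imwrite(f"pics/{n}0.png",camera(n)[:,:,::-1]); print(n,get_calibration(n))
print(get_calibration("wrist"));print(bot.get_obs())
E
```

```text
top {'fx': 388.99306577331566, 'fy': 388.99306577331566, 'cx': 272.9854981637607, 'cy': 207.73237829955232, 'origin': array([0.43679956, 0.01863601, 1.23526603]), 'orientation': array([-174.89957524,   -0.8500272 ,  -88.77033294])}
side {'fx': 399.28633918007114, 'fy': 399.28633918007114, 'cx': 282.4011339446252, 'cy': 204.85132323893336, 'origin': array([0.49507815, 0.93481693, 0.70725889]), 'orientation': array([-123.48456909,    0.75306232, -178.47166776])}
{'fx': 316.10510109784883, 'fy': 316.10510109784883, 'cx': 276.4876755581017, 'cy': 210.47847244957066, 'hand_eye': array([[-6.67383773e-04, -9.65686326e-01, -2.59710365e-01,
         6.46323705e-02],
       [ 9.99999479e-01, -8.45004015e-04,  5.72273645e-04,
        -2.23303420e-05],
       [-7.72093135e-04, -2.59709848e-01,  9.65686387e-01,
        -1.28693910e-01],
       [ 0.00000000e+00,  0.00000000e+00,  0.00000000e+00,
         1.00000000e+00]])}
{'time': 0.1, 'q': array([6.68645947e+01, 5.00838799e+00, 1.00396017e+01, 9.50977570e+01,
       9.62759051e-04, 9.00006039e+01]), 'qd': array([ 0.03106136, -0.16202588,  0.16243021,  0.01115699, -0.02312371,
        0.01981492]), 'joint_efforts': array([ 1.41469704e-04, -5.21562266e+01,  4.65654016e+01,  1.58934260e-02,
       -2.76966853e-05, -3.45791193e-06]), 'ee_pos': array([0.21602632, 0.50561224, 0.24465517]), 'tcp_rot': array([-1.79933457e+02, -9.62056984e-04,  1.56863990e+02]), 'wrist_force': array([-0.26170467, -0.22450114,  0.61651381]), 'torque': array([-0.01330938,  0.00532641,  0.07523436]), 'grasp_force': 0.0, 'opening': 0.08534257567305503}
```

View pics/top0.png

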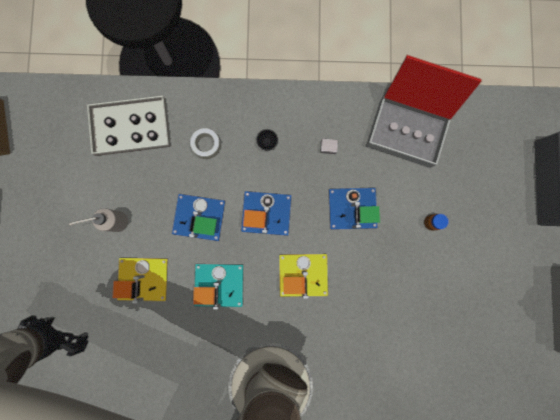

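View pics/side0.png

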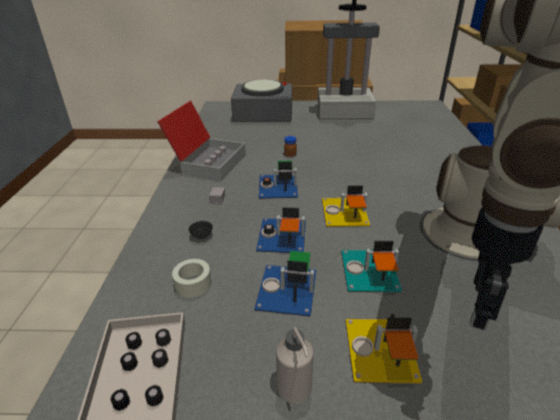

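The top view shows three blue stands. (199,217) has an empty nest and shows green, so it is wrong. (266,213) holds a specimen and shows orange, also wrong. (354,208) holds a specimen and shows green, so it is right. Turquoise (218,285) and yellow (142,280) and (303,275) are look-alikes. I'll check these in a close crop.

```bash
python3 - <<'E'
import cv2
im=cv2.imread("pics/top0.png")[180:250,165:300]
cv2.imwrite("pics/crop1.png",cv2.resize(im,None,fx=5.9,fy=5.9,interpolation=cv2.INTER_CUBIC))
E
cat >h.py <<'E'
import numpy as np
from scipy.spatial.transform import Rotation as R
from workcell import bot,camera,get_calibration
def ray(n,uv,z,obs=None):
    c=get_calibration(n); d=np.array([(uv[0]-c['cx'])/c['fx'],(uv[1]-c['cy'])/c['fy'],1])
    if n=='wrist':
        T=c['hand_eye']; Rt=R.from_euler('xyz',obs['tcp_rot'],degrees=True).as_matrix()
        o=obs['ee_pos']+Rt@T[:3,3]; d=Rt@T[:3,:3]@d
    else:
        o=c['origin']; d=R.from_euler('xyz',c['orientation'],degrees=True).as_matrix()@d
    return o+d*(z-o[2])/d[2]
E
python3 - <<'E'
from h import *
for uv,z in [((200,206),.016),((267,201),.016),((354,196),.016),((106,220),.07),((204,142),.022),((267,140),.015),((436,222),.035),((329,146),.015)]: print(uv,ray('top',uv,z).round(3))
E
```

```text
(200, 206) [0.546 0.232 0.016]
(267, 201) [0.567 0.022 0.016]
(354, 196) [ 0.589 -0.253  0.016]
(106, 220) [0.493 0.5   0.07 ]
(204, 142) [0.75  0.226 0.022]
(267, 140) [0.763 0.027 0.015]
(436, 222) [ 0.511 -0.504  0.035]
(329, 146) [ 0.749 -0.172  0.015]
```

View pics/crop1.png

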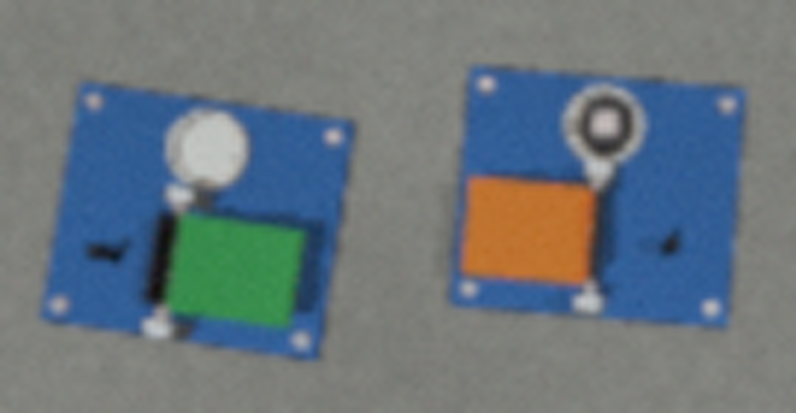

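The crop shows the left stand (plate corners 80,82 / 355,122 / 320,357 / 42,320) with an empty white nest, green up and its blade to -y: wrong. The middle stand (corners 470,66 / 745,88 / 728,327 / 452,303) has a specimen with a pale steel square, orange up and its blade to +y: wrong.

```bash
python3 - <<'E'
from h import *
L=np.array([[65,75],[65,-75],[-65,-75],[-65,75]])/1e3
for n,c in dict(A=[(80,82),(355,122),(320,357),(42,320)],B=[(470,66),(745,88),(728,327),(452,303)]).items():
    P=np.array([ray('top',((u+.5)/5.9-.5+165,(v+.5)/5.9-.5+180),.008)[:2] for u,v in c])
    m=P.mean(0);Q=P-m
    th=np.arctan2((L[:,0]*Q[:,1]-L[:,1]*Q[:,0]).sum(),(L*Q).sum()); M=np.array([[np.cos(th),-np.sin(th)],[np.sin(th),np.cos(th)]])
    print(n,m.round(4),np.degrees(th).round(2),'res mm',((Q-L@M.T)*1e3).round(1).tolist(),'nest',(m+M@[.038,0]).round(4),'piv',(m+M@[-.025,0]).round(4))
E
```

```text
A [0.5126 0.2373] -6.61 res mm [[-0.6, -0.3], [-1.5, 0.7], [1.5, 0.2], [0.7, -0.6]] nest [0.5503 0.233 ] piv [0.4878 0.2402]
B [0.5304 0.0243] -3.23 res mm [[-0.8, -0.3], [-0.8, 1.1], [0.3, 0.7], [1.4, -1.6]] nest [0.5683 0.0221] piv [0.5054 0.0257]
```

Request:
send_rows --linear '[[0,0,0],[0,0,0],[0,0,0],[0,0,0],[0,0,0],[0,0,0],[0,0,0],[0,0,0]]' --twist '[[0,0,0.92],[0,0,0.92],[0,0,0.92],[0,0,0.92],[0,0,0.92],[0,0,0.92],[0,0,0.92],[0,0,0.92]]' --gripper '[0,0,0,0,0,0,0,0]'

```text
time: 1.1
ee_pos: [0.216, 0.5056, 0.2448]
tcp_rot: [-180.0, 0.0, 83.0]
wrist_force: [-0.4, 0.8, 0.1]
opening: -0.0003
grasp_force: 0.0
```

Request:
send_rows --linear '[[-0.0325,0.0376,0],[-0.0325,0.0376,0],[-0.0325,0.0376,0],[-0.0325,0.0376,0],[-0.0325,0.0376,0],[-0.0325,0.0376,0],[-0.0325,0.0376,0],[-0.0325,0.0376,0]]' --twist '[[0,0,0],[0,0,0],[0,0,0],[0,0,0],[0,0,0],[0,0,0],[0,0,0],[0,0,0]]' --gripper '[0,0,0,0,0,0,0,0]'

```text
time: 2.1
ee_pos: [0.4852, 0.2109, 0.245]
tcp_rot: [-180.0, 0.0, 83.3]
wrist_force: [1.1, 1.2, 0.9]
opening: -0.0003
grasp_force: 0.0
```

Here is a wrist picture to check the position, with predicted pivot and fin points.

```bash
python3 - <<'E'
from h import *
import cv2
o=bot.get_obs(); im=camera('wrist')[:,:,::-1].copy()
c=get_calibration('wrist');T=c['hand_eye'];Rt=R.from_euler('xyz',o['tcp_rot'],degrees=True).as_matrix()
th=np.radians(-6.61);M=R.from_euler('z',th).as_matrix()
for p in [(.0,0,.035),(.023,0,.035),(-.023,0,.035),(.025,-.066,.0025),(-.025,-.066,.0025)]:
    w=np.array([.4878,.2402,.062])+M@p
    q=T[:3,:3].T@(Rt.T@(w-o['ee_pos'])-T[:3,3]); u=(int(q[0]/q[2]*c['fx']+c['cx']),int(q[1]/q[2]*c['fy']+c['cy']))
    print(u); cv2.circle(im,u,3,(255,0,255),1)
cv2.imwrite('pics/w1.png',im)
E
```

```text
(274, 168)
(300, 168)
(248, 168)
(299, 228)
(250, 228)
```

View pics/w1.png

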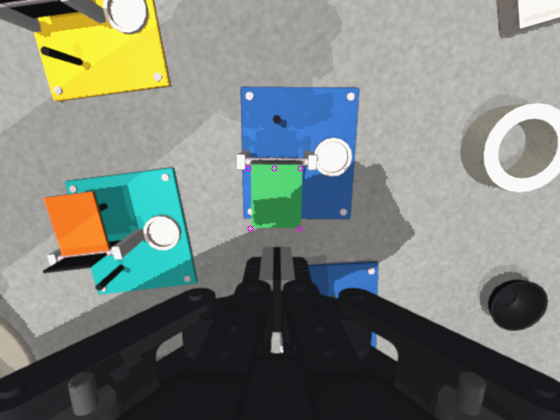

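The wrist view confirms the pose. The blade end is at (252..302,228), against a prediction of (250..299,228), and the fin edge is near row 163. I'm descending above the blade and pushing the fin toward +y.

Request:
send_rows --linear '[[0,0.0015,0.05],[0,0,0.05],[0,0,0.04],[0,0,0.013],[0.013,0,0],[0.013,0,0],[0.013,0,0],[0,0,0]]' --twist '[[0,0,0],[0,0,0],[0,0,0],[0,0,0],[0,0,0],[0,0,0],[0,0,0],[0,0,0]]' --gripper '[0,0,0,0,0,0,0,0]'

```text
time: 3.15
ee_pos: [0.4908, 0.2524, 0.093]
tcp_rot: [179.9, -0.1, 83.4]
wrist_force: [0.0, 0.5, 0.4]
opening: -0.0001
grasp_force: 0.0
```

Request:
send_rows --linear '[[0,0,-0.035],[0,0,-0.05],[-0.05,0,0],[-0.05,0,0],[0,0,0]]' --twist '[[0,0,0],[0,0,0],[0,0,0],[0,0,0],[0,0,0]]' --gripper '[0,0,0,0,0]'

```text
time: 3.78
ee_pos: [0.4786, 0.1493, 0.1782]
tcp_rot: [179.9, -0.0, 83.1]
wrist_force: [0.3, 0.0, 1.0]
opening: -0.0001
grasp_force: 0.0
```

```bash
python3 - <<'E'
from h import *
import cv2
im=camera('side')[:,:,::-1]
cv2.imwrite('pics/s1.png',cv2.resize(im[150:340,210:410],None,fx=3,fy=3,interpolation=cv2.INTER_CUBIC))
E
```

```text
(no output)
```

View pics/s1.png

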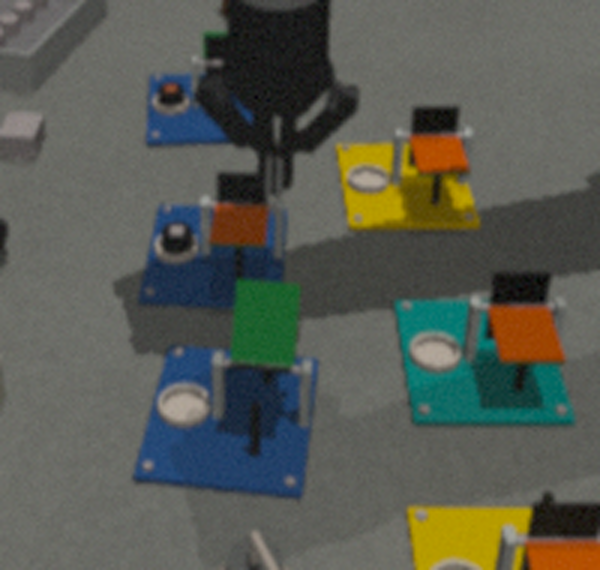

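Flag A stands raised by about 50° (blade at 265,320). Next I push it over from its outer side.

Request:
send_rows --linear '[[0,0,0.037],[0,0,0.037],[0.0225,0,0],[0.0225,0,0],[0.0225,0,0],[0.0225,0,0],[0.0225,0,0],[0.0225,0,0]]' --twist '[[0,0,0],[0,0,0],[0,0,0],[0,0,0],[0,0,0],[0,0,0],[0,0,0],[0,0,0]]' --gripper '[0,0,0,0,0,0,0,0]'

```text
time: 4.82
ee_pos: [0.4947, 0.2872, 0.1033]
tcp_rot: [180.0, -0.0, 83.3]
wrist_force: [0.4, -0.4, 0.2]
opening: 0.0001
grasp_force: 0.2
```

Request:
send_rows --linear '[[0,0,0.012],[0,0,0.008],[0,0,0.004],[0,0,0]]' --twist '[[0,0,0],[0,0,0],[0,0,0],[0,0,0]]' --gripper '[0,0,0,0]'

```text
time: 5.32
ee_pos: [0.4944, 0.285, 0.0792]
tcp_rot: [-180.0, 0.0, 83.2]
wrist_force: [0.4, 0.0, 0.6]
opening: -0.0
grasp_force: 0.0
```

Request:
send_rows --linear '[[0,0,-0.05],[0,0,-0.06],[0,0,-0.056],[-0.057,0.0065,0],[-0.057,0.0065,0],[-0.057,0.0065,0],[-0.057,0.0065,0],[0,0,0]]' --twist '[[0,0,0],[0,0,0],[0,0,-0.36],[0,0,0],[0,0,0],[0,0,0],[0,0,0],[0,0,0]]' --gripper '[0,0,0,0,0,0,0,0]'

```text
time: 6.32
ee_pos: [0.5079, 0.0529, 0.2457]
tcp_rot: [180.0, 0.0, 86.5]
wrist_force: [0.2, 0.7, 0.2]
opening: 0.0004
grasp_force: 0.0
```

```bash
python3 - <<'E'
from h import *
import cv2
o=bot.get_obs(); print(o['ee_pos'],o['tcp_rot']);im=camera('wrist')[:,:,::-1]; s=camera('side')[:,:,::-1]
a=cv2.resize(s[210:340,230:350],(480,520),interpolation=cv2.INTER_CUBIC)
b=cv2.resize(im[40:300,120:420],(320,277))
cv2.imwrite('pics/j.png',np.hstack([a,np.vstack([b,np.zeros((243,320,3),np.uint8)])]))
E
```

```text
[0.50791901 0.05289328 0.24572721] [1.79955228e+02 2.43737664e-02 8.65480655e+01]
```

View pics/j.png

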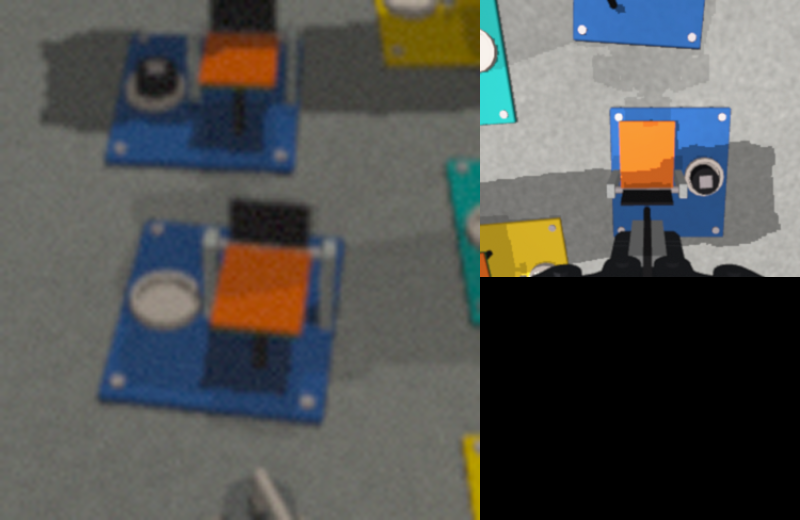

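Flag A lies flat with orange up. B's blade lies toward +y, centred under the tool line, so I mirror the moves for it.

Request:
send_rows --linear '[[0,0,0.05],[0,0,0.05],[0,0,0.04],[0,0,0.0135],[-0.0125,0,0],[-0.0125,0,0],[-0.0125,0,0],[0,0,0]]' --twist '[[0,0,0],[0,0,0],[0,0,0],[0,0,0],[0,0,0],[0,0,0],[0,0,0],[0,0,0]]' --gripper '[0,0,0,0,0,0,0,0]'

```text
time: 7.42
ee_pos: [0.5064, 0.0178, 0.0928]
tcp_rot: [179.9, 0.0, 86.8]
wrist_force: [-0.8, 0.4, 0.2]
opening: -0.0002
grasp_force: 0.0
```

Request:
send_rows --linear '[[0,0,-0.035],[0,0,-0.05],[0.05,0,0],[0.051,0,0],[0,0,0]]' --twist '[[0,0,0],[0,0,0],[0,0,0],[0,0,0],[0,0,0]]' --gripper '[0,0,0,0,0]'

```text
time: 8.05
ee_pos: [0.5115, 0.1224, 0.177]
tcp_rot: [180.0, -0.0, 87.1]
wrist_force: [0.2, 0.2, -0.7]
opening: 0.0002
grasp_force: 0.0
```

Request:
send_rows --linear '[[0,0,0.037],[0,0,0.036],[-0.0235,0,0],[-0.0235,0,0],[-0.0235,0,0],[-0.0235,0,0],[-0.0235,0,0],[-0.0235,0,0]]' --twist '[[0,0,0],[0,0,0],[0,0,0],[0,0,0],[0,0,0],[0,0,0],[0,0,0],[0,0,0]]' --gripper '[0,0,0,0,0,0,0,0]'

```text
time: 9.05
ee_pos: [0.5036, -0.0224, 0.1041]
tcp_rot: [180.0, 0.0, 86.8]
wrist_force: [0.2, 0.3, 0.3]
opening: 0.0005
grasp_force: 0.2
```

Request:
send_rows --linear '[[0,0,0.012],[0,0,0.008],[0,0,0.004],[0,0,0]]' --twist '[[0,0,0],[0,0,0],[0,0,0],[0,0,0]]' --gripper '[0,0,0,0]'

```text
time: 9.55
ee_pos: [0.5035, -0.0203, 0.0794]
tcp_rot: [-180.0, -0.0, 86.9]
wrist_force: [0.8, -0.2, 0.4]
opening: 0.0
grasp_force: 0.0
```

Request:
send_rows --linear '[[0,0,-0.05],[0,0,-0.06],[0,0,-0.055],[0,-0.05,0],[0,-0.05,0],[0,-0.05,0],[0,0,0]]' --twist '[[0,0,0],[0,0,0],[0,0,0],[0,0,0],[0,0,0],[0,0,0],[0,0,0]]' --gripper '[0,0,0,0,0,0,0]'

```text
time: 10.42
ee_pos: [0.352, -0.0123, 0.2461]
tcp_rot: [179.8, -0.0, 86.9]
wrist_force: [1.5, -0.0, 0.6]
opening: -0.0002
grasp_force: 0.0
```

```bash
python3 - <<'E'
from h import *
import cv2
s=camera('side')[:,:,::-1]; t=camera('top')[:,:,::-1]
a=cv2.resize(s[150:330,230:350],(400,600),interpolation=cv2.INTER_CUBIC)
b=cv2.resize(t[120:300,165:385],(400,327),interpolation=cv2.INTER_CUBIC)
cv2.imwrite('pics/k.png',np.hstack([a,np.vstack([b,np.zeros((273,400,3),np.uint8)])]))
E
```

```text
(no output)
```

View pics/k.png

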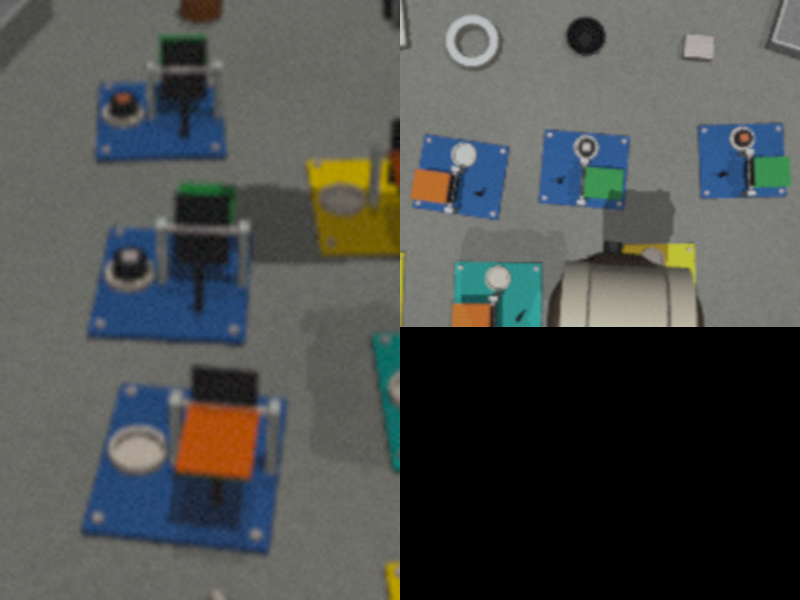

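The final picture shows the left stand orange and flat (blade 430,187 in the top view), and the middle and right stands green and flat (603,183 and 771,171). The specimens are in their nests and the arm is clear.

```bash
python3 -c "
from workcell import ticket
print(ticket.job_done())"
```

```text
the job is handed in; nothing more can be done
None
```

I flipped the two wrong flags (stand_2 to orange, stand_1 to green), left stand_3's flag alone and handed the job in at about 10.5 s; the last pictures show all three flags flat and both specimens in their nests, but the hand-in returned no verdict.

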